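Close the wax canister

TASK

The bar-handled lid of the squat wax canister (not the slim tall one) is only perched on top of its thread. Without lifting it off, turn it backward (counter-clockwise from above) until it drops into the thread start, then screw it forward (clockwise) until it is fully home against its stop, its bar in line with the two wooden cheeks, and let go. Do not knock or shift the little terracotta model.

Things in the scene. Friction and masses are not known exactly. Their poses are not given: they have to be found in the camera images.
- lid_bar (a point): Centre of the grip bar on the black lid perched on the squat canister. Bar 60 mm long (this frame's x), 16 wide (y), 30 high (15 above and below this point), on the middle of the lid's flat top; z up. Lid 67 mm across, 26 high below the bar, 0.08 to 0.17 kg, loose, 2 mm sideways play. At the start it sits level with A (see canister) between -15 and +22 degrees, this point 129 mm above the bench.
- canister: Squat metal canister, 96 mm across, fixed fast on a 130 mm square, 18 mm thick wooden base with two 50 mm tall wooden cheeks at this frame's +x and -x, outer faces 65 mm from the axis. Origin on the axis at bench level, z up. A = angle from its x to the lid bar's x, counter-clockwise positive. A slim 141 mm tall canister with a plain round cap stands fixed on the other side of the bench.
- thread (a point): On the canister's axis at the top of its neck, 96 mm above the bench, under the lid; axes as the canister's. High up the lid turns freely and level; forward jams at A = -33 degrees. From A = +41 back to a stop at +69 (middle +55) it can sink 9 mm, by its weight or, if gripped, a push of a few N. Then forward it sinks 3 mm per rad to the stop at A = 0, bar centre 117 mm above the bench: home.
- maquette: Bystander: small abstract terracotta model on a 70 mm square marble plinth, 108 mm tall in all, loose, 0.35 kg. Origin at the centre of its underside, z up.
Things that resemble listed ones, but are neither listed nor needed, are in the scene too. Of the things like the part that bears lid_bar, leave any that is blue; of the rest the larger one is meant.

How it is judged:
On the way:
1. the lid, turned backward, has dropped into the thread start (z of lid_bar in the frame of canister below 0.1245 m and horizontal distance between lid_bar and canister below 0.006 m and angle between the x axis of lid_bar and the x axis of canister, either way round above 0.6 rad), for 0.1 s.
At the end, for the whole second after the job is handed in: The lid is home in its thread: bar centre less than 119.5 mm above the bench, within 6 mm of the canister's axis, level within 6 degrees, bar within 12 degrees of the line of the two cheeks, released (z of lid_bar in the frame of canister below 0.1195 m and horizontal distance between lid_bar and canister below 0.006 m and angle between the x axis of lid_bar and the x axis of canister, either way round below 0.21 rad and angle between lid_bar's own z axis and vertical below 0.1 rad); the robot touches nothing.
It fails at once if the lid is lifted off the neck (z of lid_bar in the frame of canister above 0.145 m).
It fails at once if the terracotta model is shifted more than 20 mm or tipped (distance of maquette from where it was at the start of the episode above 0.02 m or angle between maquette's own z axis and vertical above 0.3 rad).
It also fails if it takes over 38 s, if anything falls off the work surface, if the arm or the gripper's body presses on something with over 40 N, if the wrist force passes 120 N, or if a joint passes its speed limit or range.

ROBOT

A 6-joint arm with a two-finger parallel gripper is mounted at the origin on the work surface. World frame = base frame: x ahead of the robot, y to its left, z up, the work surface at z = 0. Lengths are in m, angles in rad, forces in N, time in s.
With the tool pointing down it reaches from about 0.35 to 0.775 m from the base axis. Payload 7.3 kg.
Tool frame: the origin (TCP) lies between the finger pads; the fingertips stand ahead of it and the grasp point (between the pads) lies 6 mm ahead of it (robot.tip_extent is the x of the fingertips in the tool frame, in m); x points along the fingers, z is the direction in which the jaws open and shut, and the axes are right-handed (so a half turn about x gives the same grasp; the last joint's range is limited). The gripper opens to 92 mm and grips with 3 to 60 N. Pads are 19 mm wide; open, the fingers measure 130 mm over their backs; the gripper's body (75 mm by 190 mm) begins 47 mm behind the grasp point.
Start: joints at [1.16, 0.342, 1.524, -0, 1.275, -0.146], TCP at [0.137, 0.507, 0.252] pointing down, gripper open.
Joint ranges: [-2.53, 2.53], [-0.77, 2.02], [0.04, 2.7], [-1, 4.14], [0.28, 2.66], [-3.11, 3.11]. Speed limits (rad/s): [2.57, 2.57, 3.14, 3.14, 3.14, 3.14].

INTERFACE

Orientations are given as [roll, pitch, yaw] about the fixed x, y, z axes, in that order (R = Rz(yaw) Ry(pitch) Rx(roll)).
In Python, from cell import robot gives the robot as it stands. The module is installed in compiled form; this text tells all that it offers.
- The arm moves only by the shell command python3 -m creep 'ROWS' [FORCE]. ROWS is JSON, a list of rows, each an object with "translation": the shift along the tool's x, y, z in m, a list of three; "twist": the turn, a rotation vector about the tool's x, y, z in rad, a list of three; "hand": the opening in per cent of the stroke, from 0 (shut) to 100 (fully open). A call has 1 to 5 rows; each row is the pose to reach, as a shift and turn from the pose measured when the call began, along the tool's axes at that moment; what a row does not reach only later rows make up. A row lasts 1/10 s, in which the tool goes at most 50 mm and 8.59 degrees, less where a joint would pass 70% of its speed; a pose out of reach is approached as far as the arm can. A call with a gripper value outside its range is refused whole. The fingers move at their own pace and stop on an object; FORCE is the grip in N (left out, the last holds). Time passes only in rows, so rows that repeat a pose let the fingers close. It gives the time, the measured TCP pose, the force and the opening at its end, in the units of the state.
- robot.observe(): the state, without advancing time (a new reading comes with each control period).
- robot.read_camera(name): name is "scene" or "top"; returns the picture (384x512x3 uint8, blue, green, red); there is no depth.
- robot.calibration(name): a dict with "intrinsics" (3x3 intrinsics, pixels), "cam_to_world" (4x4, takes a point from camera to world coordinates). Camera axes: x right, y up, looking along -z (the intrinsics and any distortion apply to the point x, -y, -z); pixel columns grow to the right and rows downward; lengths in m; the calibration is good to about 2 mm. A picture is of the moment at which its call begins. calibration takes no time and is no camera call.
- robot.hand_in(): hands the job in, once; it reports no verdict.
The state is a dict: "time": time; "qpos": joint angles; "qvel": joint speeds; "joint_efforts": joint torques, N m; "tool_pos": TCP position; "tool_rot": TCP orientation; "contact_force": force on the tool from outside, world axes, zero at the start; "torque": the same for the moment, N m; "opening": finger opening in m.
Only numpy, scipy, OpenCV 4.12 (cv2) and the standard library are available. Lean on these libraries where they do the work, as an engineer would, in place of code of your own. Each camera call takes 0.05 s, during which the arm holds its last target. There are 200 camera calls.

## Working session

There is one attempt and no reset: what is moved stays moved. The work goes in short steps, Python scripts to look and compute and a shell command to move; the robot and the scene stay as the last step left them, time stands still between calls to the robot, and variables do not carry over. Pictures are saved under pics/ and viewed, about 8 in all and at most 12, crops included, and the job is handed in when it is done.

```bash
mkdir -p pics; python3 - <<'E'
from cell import robot
import cv2,numpy as np
for n in("scene","top"):
    im=robot.read_camera(n); cv2.imwrite(f"pics/{n}0.png",im)
    c=robot.calibration(n); print(n,c)
o=robot.observe(); print(o, robot.tip_extent)
a=cv2.imread("pics/scene0.png");b=cv2.imread("pics/top0.png")
E
```

```text
scene {'intrinsics': array([[364.81588536,   0.        , 250.9257756 ],
       [  0.        , 364.81588536, 185.53747087],
       [  0.        ,   0.        ,   1.        ]]), 'cam_to_world': array([[ 0.01714693, -0.83699936,  0.54693515,  1.01117728],
       [ 0.99974949,  0.0064825 , -0.02142261,  0.04719493],
       [ 0.01438521,  0.54716547,  0.83690084,  0.74419995],
       [ 0.        ,  0.        ,  0.        ,  1.        ]])}
top {'intrinsics': array([[439.75473357,   0.        , 259.69814956],
       [  0.        , 439.75473357, 188.86969651],
       [  0.        ,   0.        ,   1.        ]]), 'cam_to_world': array([[-0.02340352,  0.99010181, -0.13838595,  0.4627101 ],
       [-0.99958022, -0.02081021,  0.02015716,  0.0824382 ],
       [ 0.0170778 ,  0.13879961,  0.99017323,  1.26145285],
       [ 0.        ,  0.        ,  0.        ,  1.        ]])}
{'time': 0.1, 'qpos': array([ 1.15997083e+00,  3.42621928e-01,  1.52490550e+00, -7.45924805e-06,
        1.27538460e+00, -1.46009225e-01]), 'qvel': array([-0.0009097 , -0.00032158, -0.00267824, -0.00020969,  0.00133364,
       -0.00044154]), 'joint_efforts': array([ 3.48692929e-04, -4.32009566e+01, -2.44692099e+01,  7.18640140e-02,
        5.25715796e-02, -6.58722979e-05]), 'tool_pos': array([0.13726579, 0.50640733, 0.25113617]), 'tool_rot': array([ 3.00098995,  1.56947694, -1.97621312]), 'contact_force': array([ 0.61177091, -0.33692694, -0.33992643]), 'torque': array([-0.00910277, -0.06381823,  0.05047119]), 'opening': 0.09179077582365458} 0.025
```

View pics/scene0.png

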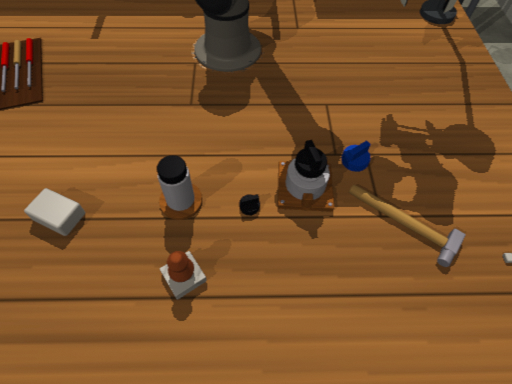

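View pics/top0.png

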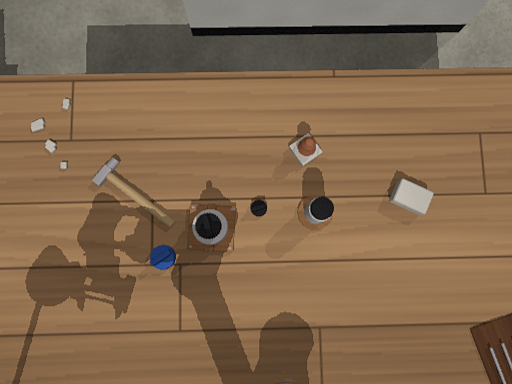

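The scene view shows the squat canister at about (307,180) with its black lid and bar. In the top view it is at (209,226). The blue lid lies next to it, the small black lid is at (250,204) scene, and the maquette is well clear at (182,272) scene. I'll enlarge both views.

```bash
python3 - <<'E'
import cv2,numpy as np
a=cv2.imread("pics/scene0.png")[130:220,265:345];b=cv2.imread("pics/top0.png")[185:265,170:250]
g=lambda i:cv2.resize((255*(i/255.)**0.5).astype('uint8'),(400,400*i.shape[0]//i.shape[1]),interpolation=cv2.INTER_CUBIC)
a,b=g(a),g(b); b=cv2.copyMakeBorder(b,0,a.shape[0]-b.shape[0],0,0,cv2.BORDER_CONSTANT)
cv2.imwrite("pics/crop.png",np.hstack([a,b]))
E
```

```text
(no output)
```

View pics/crop.png

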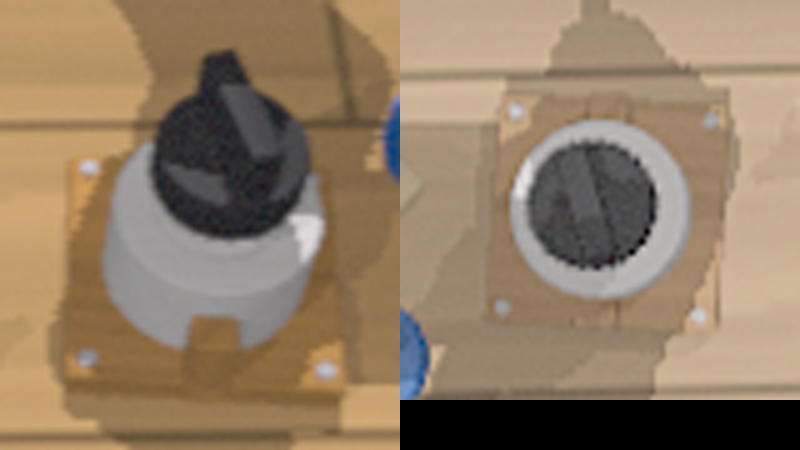

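```bash
cat > h.py <<'E'
import cv2,numpy as np
from cell import robot
C={n:robot.calibration(n) for n in("scene","top")}
def ray(n,u,v):
    K,T=C[n]["intrinsics"],C[n]["cam_to_world"]
    d=np.linalg.solve(K,[u,v,1.]); return T[:3,3],T[:3,:3]@(d*[1,-1,-1])
def onz(n,u,v,z):
    o,d=ray(n,u,v); return o+d*(z-o[2])/d[2]
def tri(p,q):
    (o,d),(r,e)=ray("scene",*p),ray("top",*q)
    t=np.linalg.lstsq(np.c_[d,-e],r-o,rcond=None)[0]; a,b=o+t[0]*d,r+t[1]*e
    return (a+b)/2,np.linalg.norm(a-b)
E
python3 - <<'E'
from h import *
for n in("scene","top"): 
    ims=[robot.read_camera(n).astype(float) for _ in range(3)]; cv2.imwrite(f"pics/{n}_avg.png",np.mean(ims,0))
a=cv2.imread("pics/scene_avg.png")[135:185,290:332];b=cv2.imread("pics/top_avg.png")[208:244,190:226]
g=lambda i,s:cv2.resize(np.clip(255*(i/110.)**0.6,0,255).astype('uint8'),None,fx=s,fy=s,interpolation=cv2.INTER_CUBIC)
a,b=g(a,10),g(b,10); b=cv2.copyMakeBorder(b,0,a.shape[0]-b.shape[0],0,0,cv2.BORDER_CONSTANT)
cv2.imwrite("pics/crop2.png",np.hstack([a,b]))
cr={"scene":lambda x,y:(265+x/5-.4,130+y/5-.4),"top":lambda x,y:(170+(x-400)/5-.4,185+y/5-.4)}
print("screws top");P=np.array([onz("top",*cr["top"](*p),.018) for p in[(515,112),(711,121),(698,316),(502,307)]]);print(P,P.mean(0))
print("screws scene",[onz("scene",*cr["scene"](*p),.018) for p in[(89,167),(86,357),(325,370)]])
d=P[0]+P[1]-P[2]-P[3];e=P[0]+P[3]-P[1]-P[2];print("yaw",np.degrees(np.arctan2(d[1],d[0])),np.degrees(np.arctan2(-e[0],e[1])))
m=(b0:=cv2.imread("pics/top_avg.png")).max(2)<70
k=np.zeros(m.shape,np.uint8);k[205:248,187:230]=m[205:248,187:230]
c=max(cv2.findContours(k,0,1)[0],key=cv2.contourArea);(x,y),r=cv2.minEnclosingCircle(c);M=cv2.moments(c)
print("disc",x,y,r,M['m10']/M['m00'],M['m01']/M['m00'],onz("top",x,y,.114))
E
```

```text
screws top
[[0.58865762 0.24833663 0.018     ]
 [0.58112592 0.13753347 0.018     ]
 [0.47173261 0.14640494 0.018     ]
 [0.47927511 0.25583944 0.018     ]] [0.53019781 0.19702862 0.018     ]
screws scene [array([0.47035748, 0.14507346, 0.018     ]), array([0.57995263, 0.13661448, 0.018     ]), array([0.58788893, 0.24686417, 0.018     ])]
yaw -4.280322256239712 -3.9155106069783594
disc 208.0 225.52272033691406 13.102855682373047 208.00543662928982 225.56167176350664 [0.52971509 0.19571378 0.114     ][ WARN:0@4.453] global loadsave.cpp:1063 imwrite_ Unsupported depth image for selected encoder is fallbacked to CV_8U.
```

View pics/crop2.png

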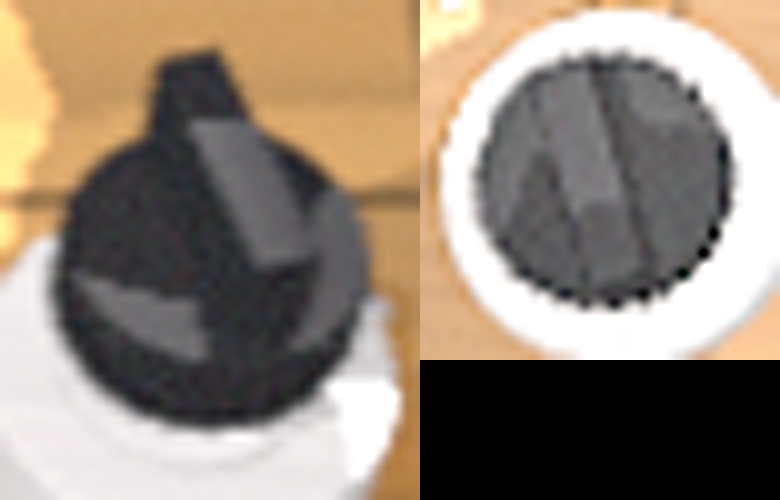

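```bash
cat >> h.py <<'E'
from scipy.spatial.transform import Rotation as Rn
CAN=np.array([.5296,.1965]);CY=-4.1
def plan(p,A,rows=5):
    """delta in tool axes to reach p with tool down, jaws square to a bar at angle A (deg)"""
    s=robot.observe();R=Rn.from_euler('xyz',s["tool_rot"]).as_matrix()
    best=None
    for k in(90,-90):
        a=np.radians(CY+A+k);x=np.array([0,0,-1.]);z=np.array([np.cos(a),np.sin(a),0]);G=np.c_[x,np.cross(z,x),z]
        w=Rn.from_matrix(R.T@G).as_rotvec();t=R.T@(np.asarray(p)-s["tool_pos"])
        za=np.degrees(np.arctan2(R[1,2],R[0,2]))
        print("k",k,"trans",t.round(4),"twist",w.round(3),"deg",np.degrees(np.linalg.norm(w)).round(1))
    print("t",s["time"],"tcp",s["tool_pos"].round(4),"barA",[round((za-CY-k+180)%360-180,1) for k in(90,-90)],"tilt",np.degrees(np.arccos(-R[2,0])).round(2),"q",s["qpos"].round(3),"F",s["contact_force"].round(2),"M",s["torque"].round(2),"open",round(s["opening"],4))
E
python3 - <<'E'
from h import *
print(tri((313.05,150.25),(206.65,224.55)))
# bar edges in top, at z=.144
for p,q in [((537,80),(585,280)),((590,60),(645,265))]:
    f=lambda p:onz("top",190+(p[0]-420)/10-.45,208+p[1]/10-.45,.144)
    d=f(p)-f(q);print(f(p),f(q),"A",np.degrees(np.arctan2(d[1],d[0]))-CY)
f=lambda x,y:onz("scene",290+x/10-.45,135+y/10-.45,.144)
for p,q in [((190,56),(280,258)),((215,50),(305,250))]:
    d=f(*q)-f(*p);print(f(*p),f(*q),"A",np.degrees(np.arctan2(d[1],d[0]))-CY)
plan([.5296,.1965,.20],17)
E
```

```text
(array([0.53046172, 0.19568641, 0.14301578]), np.float64(0.0011291755749108358))
[0.55362147 0.20967365 0.144     ] [0.50281562 0.19784242 0.144     ] A 17.20891922616785
[0.5584141  0.19621267 0.144     ] [0.50623951 0.18269969 0.144     ] A 18.62029582727591
[0.50352227 0.18824462 0.144     ] [0.55784805 0.20125721 0.144     ] A 17.570201452317548
[0.50187303 0.19380821 0.144     ] [0.55581116 0.20669055 0.144     ] A 17.53262623610916
k 90 trans [ 0.0517 -0.4597 -0.1967] twist [-0.49 -0.   -0.  ] deg 28.1
k -90 trans [ 0.0517 -0.4597 -0.1967] twist [ 2.652 -0.     0.   ] deg 151.9
t 0.4 tcp [0.1374 0.5067 0.2517] barA [np.float64(-11.1), np.float64(168.9)] tilt 0.01 q [ 1.16   0.342  1.524 -0.     1.275 -0.146] F [-0.41 -0.53  0.2 ] M [0.   0.04 0.01] open 0.092
```

```bash
python3 -m creep '[{"translation":[0,-0.037,-0.016],"twist":[0,0,0],"hand":100},{"translation":[0,-0.074,-0.032],"twist":[0,0,0],"hand":100},{"translation":[0,-0.111,-0.048],"twist":[0,0,0],"hand":100},{"translation":[0,-0.148,-0.063],"twist":[0,0,0],"hand":100},{"translation":[0,-0.185,-0.079],"twist":[0,0,0],"hand":100}]'
python3 -m creep '[{"translation":[0,-0.037,-0.016],"twist":[0,0,0],"hand":100},{"translation":[0,-0.074,-0.032],"twist":[0,0,0],"hand":100},{"translation":[0,-0.111,-0.048],"twist":[0,0,0],"hand":100},{"translation":[0,-0.148,-0.063],"twist":[0,0,0],"hand":100},{"translation":[0,-0.185,-0.079],"twist":[0,0,0],"hand":100}]'
python3 -c "from h import *; plan([.530,.196,.20],17.5)"
```

```text
time: 0.9
tool_pos: [0.2963, 0.381, 0.2518]
tool_rot: [-0.685, 1.57, 0.621]
contact_force: [0.4, 1.0, 0.9]
opening: 0.0917
time: 1.4
tool_pos: [0.4554, 0.2551, 0.2519]
tool_rot: [-0.636, 1.57, 0.67]
contact_force: [-0.5, 0.8, -0.2]
opening: 0.0916
k 90 trans [ 0.0519 -0.0874 -0.0376] twist [-0.499  0.     0.001] deg 28.6
k -90 trans [ 0.0519 -0.0874 -0.0376] twist [ 2.643e+00  1.000e-03 -1.000e-03] deg 151.4
t 1.4 tcp [0.4554 0.2551 0.2519] barA [np.float64(-11.1), np.float64(168.9)] tilt 0.04 q [ 0.364  0.336  1.532  0.     1.273 -0.942] F [-0.45  0.77 -0.2 ] M [-0.02 -0.    0.09] open 0.0916
```

```bash
python3 -m creep '[{"translation":[0.005,-0.022,-0.009],"twist":[-0.12,0,0],"hand":100},{"translation":[0.012,-0.044,-0.019],"twist":[-0.25,0,0],"hand":100},{"translation":[0.022,-0.066,-0.028],"twist":[-0.37,0,0],"hand":100},{"translation":[0.032,-0.087,-0.038],"twist":[-0.499,0,0],"hand":100},{"translation":[0.042,-0.087,-0.038],"twist":[-0.499,0,0],"hand":100}]'
python3 -c "from h import *; plan([.530,.196,.143],17.5)"
```

```text
time: 1.9
tool_pos: [0.5313, 0.1939, 0.2093]
tool_rot: [-1.848, 1.569, -0.042]
contact_force: [-0.6, -1.1, -0.4]
opening: 0.0918
k 90 trans [0.0663 0.0009 0.0024] twist [ 0.001 -0.     0.001] deg 0.1
k -90 trans [0.0663 0.0009 0.0024] twist [-3.141e+00 -2.000e-03 -1.000e-03] deg 180.0
t 1.9 tcp [0.5313 0.1939 0.2093] barA [np.float64(17.5), np.float64(-162.5)] tilt 0.09 q [ 0.215  0.451  1.477 -0.     1.213 -1.591] F [-0.56 -1.14 -0.36] M [ 0.11 -0.    0.05] open 0.0918
```

```bash
python3 -m creep '[{"translation":[0.020,0,0.001],"twist":[0,0,0],"hand":60},{"translation":[0.040,0.001,0.002],"twist":[0,0,0],"hand":60},{"translation":[0.056,0.001,0.0024],"twist":[0,0,0],"hand":50},{"translation":[0.0663,0.001,0.0024],"twist":[0,0,0],"hand":50},{"translation":[0.0663,0.001,0.0024],"twist":[0,0,0],"hand":40}]' 12
python3 -c "
from h import *; plan([.530,.196,.143],17.5)
cv2.imwrite('pics/s2.png',cv2.resize(robot.read_camera('scene')[90:210,240:380],None,fx=5,fy=5,interpolation=2))"
```

```text
time: 2.4
tool_pos: [0.5288, 0.1962, 0.1416]
tool_rot: [1.74, 1.569, -2.738]
contact_force: [-0.1, -0.1, -0.7]
opening: 0.0562
k 90 trans [-0.0014 -0.0011 -0.0005] twist [-0.    -0.    -0.001] deg 0.1
k -90 trans [-0.0014 -0.0011 -0.0005] twist [ 3.142e+00 -2.000e-03  0.000e+00] deg 180.0
t 2.4 tcp [0.5288 0.1962 0.1416] barA [np.float64(17.5), np.float64(-162.5)] tilt 0.09 q [ 0.22   0.521  1.565 -0.     1.058 -1.585] F [-0.15 -0.12 -0.74] M [ 0.01  0.04 -0.02] open 0.0562
```

View pics/s2.png

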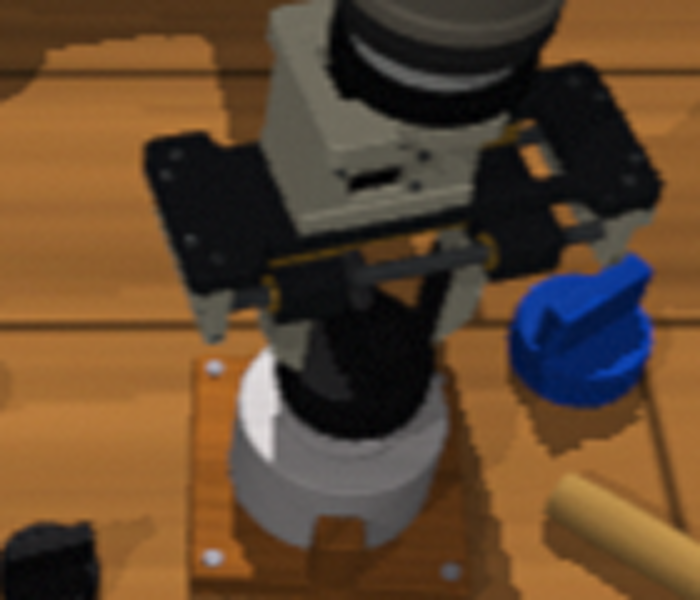

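The fingers straddle the bar, in the crop around (290,340) and (455,290), and the lid is undisturbed. Tip clearance is small but fine. I'm raising the tool 1.5 mm and closing.

```bash
python3 -m creep '[{"translation":[-0.0015,-0.001,0],"twist":[0,0,0],"hand":25},{"translation":[-0.0015,-0.001,0],"twist":[0,0,0],"hand":10},{"translation":[-0.0015,-0.001,0],"twist":[0,0,0],"hand":5},{"translation":[-0.0015,-0.001,0],"twist":[0,0,0],"hand":0},{"translation":[-0.0015,-0.001,0],"twist":[0,0,0],"hand":0}]' 15
python3 -c "from h import *; plan([.5296,.1965,.143],36)"
```

```text
time: 2.95
tool_pos: [0.5306, 0.1965, 0.1445]
tool_rot: [-2.028, 1.57, -0.224]
contact_force: [0.1, 0.1, 1.7]
opening: 0.0159
k 90 trans [0.0015 0.0009 0.0002] twist [-0.323 -0.001  0.001] deg 18.5
k -90 trans [0.0015 0.0009 0.0002] twist [2.819e+00 1.000e-03 1.000e-03] deg 161.5
t 2.95 tcp [0.5306 0.1965 0.1445] barA [np.float64(17.5), np.float64(-162.5)] tilt 0.05 q [ 0.219  0.519  1.559 -0.     1.063 -1.585] F [0.08 0.14 1.73] M [-0.05  0.07  0.01] open 0.0159
```

```bash
python3 -m creep '[{"translation":[0,0.0005,0],"twist":[-0.07,0,0],"hand":0},{"translation":[0,0.001,0],"twist":[-0.14,0,0],"hand":0},{"translation":[0,0.001,0],"twist":[-0.21,0,0],"hand":0},{"translation":[0,0.001,0],"twist":[-0.28,0,0],"hand":0},{"translation":[0,0.001,0],"twist":[-0.33,0,0],"hand":0}]' 15
python3 -c "from h import *; plan([.5296,.1965,.1435],55)"
```

```text
time: 3.45
tool_pos: [0.5298, 0.1962, 0.1445]
tool_rot: [-2.225, 1.569, -0.088]
contact_force: [1.4, 0.4, -1.1]
opening: 0.0158
k 90 trans [ 0.001  -0.      0.0003] twist [-0.322 -0.001  0.001] deg 18.4
k -90 trans [ 0.001  -0.      0.0003] twist [2.82e+00 1.00e-03 1.00e-03] deg 161.6
t 3.45 tcp [0.5298 0.1962 0.1445] barA [np.float64(36.6), np.float64(-143.4)] tilt 0.08 q [ 0.219  0.517  1.561 -0.     1.062 -1.918] F [ 1.43  0.37 -1.08] M [ 0.08 -0.06 -0.04] open 0.0158
```

```bash
python3 -m creep '[{"translation":[0,0,0],"twist":[-0.08,0,0],"hand":0},{"translation":[0,0,0],"twist":[-0.16,0,0],"hand":0},{"translation":[0,0,0],"twist":[-0.24,0,0],"hand":0},{"translation":[0,0,0],"twist":[-0.322,0,0],"hand":0},{"translation":[0.002,0,0],"twist":[-0.322,0,0],"hand":0}]' 15
python3 -c "from h import *; plan([.5296,.1965,.1355],55)"
python3 -m creep '[{"translation":[0.002,0,0],"twist":[0,0,0],"hand":0},{"translation":[0.004,0,0],"twist":[0,0,0],"hand":0},{"translation":[0.005,0,0],"twist":[0,0,0],"hand":0}]' 15
python3 -c "from h import *; plan([.5296,.1965,.1355],55)"
```

```text
time: 3.95
tool_pos: [0.5298, 0.1962, 0.1425]
tool_rot: [-2.517, 1.569, -0.057]
contact_force: [1.0, 0.0, -2.1]
opening: 0.0158
k 90 trans [ 0.007  -0.0001  0.0003] twist [ 0.001 -0.001  0.001] deg 0.1
k -90 trans [ 0.007  -0.0001  0.0003] twist [-3.141e+00 -1.000e-03 -2.000e-03] deg 180.0
t 3.95 tcp [0.5298 0.1962 0.1425] barA [np.float64(55.0), np.float64(-125.0)] tilt 0.08 q [ 0.219  0.52   1.564 -0.     1.057 -2.24 ] F [ 0.99  0.02 -2.14] M [ 0.1   0.08 -0.06] open 0.0158
time: 4.25
tool_pos: [0.5297, 0.1962, 0.1371]
tool_rot: [-2.611, 1.57, -0.152]
contact_force: [0.5, -0.2, -0.6]
opening: 0.0163
k 90 trans [ 0.0016 -0.0002  0.0003] twist [-0.    -0.001  0.001] deg 0.1
k -90 trans [ 0.0016 -0.0002  0.0003] twist [3.141e+00 1.000e-03 1.000e-03] deg 180.0
t 4.25 tcp [0.5297 0.1962 0.1371] barA [np.float64(55.0), np.float64(-125.0)] tilt 0.06 q [ 0.219  0.526  1.57  -0.     1.045 -2.239] F [ 0.48 -0.22 -0.64] M [ 0.08  0.07 -0.04] open 0.0163
```

```bash
python3 -m creep '[{"translation":[0.001,0,0],"twist":[0,0,0],"hand":0},{"translation":[0.002,0,0],"twist":[0,0,0],"hand":0},{"translation":[0.002,0,0],"twist":[0,0,0],"hand":0}]' 15
python3 -c "
from h import *; plan([.5296,.1965,.1325],36)
cv2.imwrite('pics/s3.png',cv2.resize(robot.read_camera('scene')[90:210,240:380],None,fx=5,fy=5,interpolation=2))"
```

```text
time: 4.55
tool_pos: [0.5298, 0.1962, 0.1357]
tool_rot: [-2.504, 1.569, -0.045]
contact_force: [-1.2, -0.3, 3.7]
opening: 0.0156
k 90 trans [ 0.0032 -0.0001  0.0004] twist [ 0.331 -0.001  0.001] deg 19.0
k -90 trans [ 0.0032 -0.0001  0.0004] twist [-2.811e+00 -2.000e-03 -2.000e-03] deg 161.0
t 4.55 tcp [0.5298 0.1962 0.1357] barA [np.float64(55.0), np.float64(-125.0)] tilt 0.09 q [ 0.219  0.528  1.571 -0.     1.041 -2.239] F [-1.21 -0.35  3.68] M [-0.03  0.27  0.01] open 0.0156
```

View pics/s3.png

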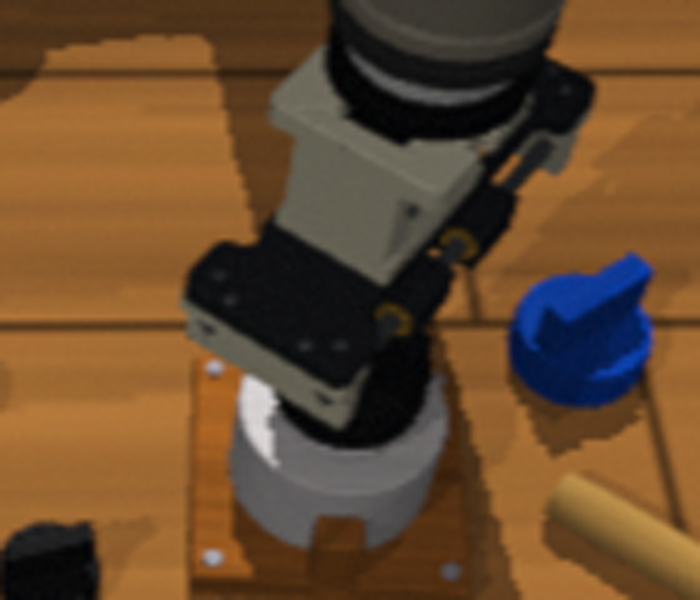

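The tool went down 8.8 mm and then met a 3.7 N reaction. In the picture the lid sits lower, its rim now at about (350,445) in the crop. It is in the thread start, so I'm screwing forward, sinking 3 mm/rad.

```bash
python3 -m creep '[{"translation":[0.0003,0,0],"twist":[0.07,0,0],"hand":0},{"translation":[0.0005,0,0],"twist":[0.14,0,0],"hand":0},{"translation":[0.0007,0,0],"twist":[0.21,0,0],"hand":0},{"translation":[0.0009,0,0],"twist":[0.28,0,0],"hand":0},{"translation":[0.0011,0,0],"twist":[0.33,0,0],"hand":0}]' 20
python3 -c "from h import *; plan([.5296,.1965,.1337],17)"
python3 -m creep '[{"translation":[0.0003,0,0],"twist":[0.07,0,0],"hand":0},{"translation":[0.0005,0,0],"twist":[0.14,0,0],"hand":0},{"translation":[0.0007,0,0],"twist":[0.21,0,0],"hand":0},{"translation":[0.0009,0,0],"twist":[0.28,0,0],"hand":0},{"translation":[0.0011,0,0],"twist":[0.33,0,0],"hand":0}]' 20
python3 -c "from h import *; plan([.5296,.1965,.1325],0)"
```

```text
time: 5.1
tool_pos: [0.5298, 0.1963, 0.1347]
tool_rot: [-2.003, 1.569, 0.123]
contact_force: [-0.1, 0.6, 2.1]
opening: 0.016
k 90 trans [0.001  0.0001 0.0003] twist [ 0.33  -0.     0.002] deg 18.9
k -90 trans [0.001  0.0001 0.0003] twist [-2.812e+00 -2.000e-03 -1.000e-03] deg 161.1
t 5.1 tcp [0.5298 0.1963 0.1347] barA [np.float64(35.9), np.float64(-144.1)] tilt 0.1 q [ 0.219  0.529  1.572 -0.     1.038 -1.907] F [-0.11  0.61  2.08] M [0.1  0.21 0.03] open 0.016
time: 5.6
tool_pos: [0.5299, 0.1964, 0.1337]
tool_rot: [-1.615, 1.569, 0.178]
contact_force: [-1.4, -0.5, 1.4]
opening: 0.016
k 90 trans [0.0012 0.0003 0.0002] twist [0.294 0.    0.002] deg 16.8
k -90 trans [0.0012 0.0003 0.0002] twist [-2.848 -0.003  0.   ] deg 163.2
t 5.6 tcp [0.5299 0.1964 0.1337] barA [np.float64(16.8), np.float64(-163.2)] tilt 0.12 q [ 0.219  0.53   1.573 -0.     1.036 -1.574] F [-1.38 -0.47  1.4 ] M [0.06 0.06 0.02] open 0.016
```

```bash
python3 -m creep '[{"translation":[0.0003,0,0],"twist":[0.07,0,0],"hand":0},{"translation":[0.0005,0,0],"twist":[0.14,0,0],"hand":0},{"translation":[0.0007,0,0],"twist":[0.20,0,0],"hand":0},{"translation":[0.0009,0,0],"twist":[0.26,0,0],"hand":0},{"translation":[0.0010,0,0],"twist":[0.28,0,0],"hand":0}]' 20
python3 -c "from h import *; plan([.5296,.1965,.1325],0)"
python3 -m creep '[{"translation":[0,0,0],"twist":[0.015,0,0],"hand":0},{"translation":[0,0,0],"twist":[0.03,0,0],"hand":0},{"translation":[0,0,0],"twist":[0.03,0,0],"hand":0}]' 20
python3 -c "from h import *; plan([.5296,.1965,.1325],0)"
```

```text
time: 6.1
tool_pos: [0.5304, 0.1965, 0.1329]
tool_rot: [-1.33, 1.567, 0.181]
contact_force: [1.3, 0.1, 0.9]
opening: 0.0158
k 90 trans [ 0.0004  0.0008 -0.0001] twist [0.013 0.001 0.004] deg 0.8
k -90 trans [ 0.0004  0.0008 -0.0001] twist [-3.129e+00 -6.000e-03  1.000e-03] deg 179.3
t 6.1 tcp [0.5304 0.1965 0.1329] barA [np.float64(0.7), np.float64(-179.3)] tilt 0.21 q [ 0.219  0.531  1.574 -0.     1.033 -1.292] F [1.27 0.11 0.9 ] M [ 0.02 -0.33  0.16] open 0.0158
time: 6.4
tool_pos: [0.5306, 0.1965, 0.1329]
tool_rot: [-1.36, 1.567, 0.123]
contact_force: [2.2, -0.8, -0.2]
opening: 0.0159
k 90 trans [ 0.0004  0.001  -0.0001] twist [-0.017  0.001  0.004] deg 1.0
k -90 trans [ 0.0004  0.001  -0.0001] twist [ 3.125e+00  6.000e-03 -1.000e-03] deg 179.0
t 6.4 tcp [0.5306 0.1965 0.1329] barA [np.float64(-1.0), np.float64(179.0)] tilt 0.22 q [ 0.219  0.531  1.574 -0.     1.033 -1.263] F [ 2.24 -0.79 -0.2 ] M [-0.07 -0.23  0.35] open 0.0159
```

The bar is at A ≈ −1°, the moment is rising against the stop, and the tool has gone down 11.6 mm in all. I'm opening and rising.

```bash
python3 -m creep '[{"translation":[0,0,0],"twist":[0,0,0],"hand":20},{"translation":[0,0,0],"twist":[0,0,0],"hand":40},{"translation":[0,0,0],"twist":[0,0,0],"hand":60},{"translation":[0,0,0],"twist":[0,0,0],"hand":60},{"translation":[0,0,0],"twist":[0,0,0],"hand":60}]' 
python3 -c "from h import *; plan([.5296,.1965,.1325],0)"
python3 -m creep '[{"translation":[-0.01,0,0],"twist":[0,0,0],"hand":60},{"translation":[-0.03,0,0],"twist":[0,0,0],"hand":60},{"translation":[-0.06,0,0],"twist":[0,0,0],"hand":60},{"translation":[-0.09,0,0],"twist":[0,0,0],"hand":60},{"translation":[-0.11,0,0],"twist":[0,0,0],"hand":60}]'
python3 -c "from h import *; plan([.40,.40,.243],0)"
```

```text
time: 6.9
tool_pos: [0.5305, 0.1965, 0.1329]
tool_rot: [-1.353, 1.567, 0.129]
contact_force: [1.0, 1.4, 0.6]
opening: 0.0457
k 90 trans [ 0.0004  0.0009 -0.0001] twist [-0.017  0.001  0.004] deg 1.0
k -90 trans [ 0.0004  0.0009 -0.0001] twist [ 3.125e+00  6.000e-03 -1.000e-03] deg 179.0
t 6.9 tcp [0.5305 0.1965 0.1329] barA [np.float64(-1.0), np.float64(179.0)] tilt 0.21 q [ 0.219  0.531  1.574 -0.     1.033 -1.263] F [0.96 1.35 0.61] M [-0.02 -0.    0.02] open 0.0457
time: 7.4
tool_pos: [0.5306, 0.1966, 0.246]
tool_rot: [-1.311, 1.564, 0.172]
contact_force: [0.5, 0.2, 0.4]
opening: 0.0554
k 90 trans [0.0023 0.1481 0.1911] twist [-0.017  0.002  0.007] deg 1.0
k -90 trans [0.0023 0.1481 0.1911] twist [ 3.125e+00  1.100e-02 -3.000e-03] deg 179.0
t 7.4 tcp [0.5306 0.1966 0.246 ] barA [np.float64(-1.0), np.float64(179.0)] tilt 0.4 q [ 0.22   0.418  1.424 -0.     1.292 -1.263] F [0.49 0.2  0.36] M [0.06 0.01 0.05] open 0.0554
```

Moving aside to look, toward −x and +y.

```bash
python3 -m creep '[{"translation":[0,0.03,0.038],"twist":[0,0,0],"hand":60},{"translation":[0,0.06,0.076],"twist":[0,0,0],"hand":60},{"translation":[0,0.09,0.114],"twist":[0,0,0],"hand":60},{"translation":[0,0.12,0.152],"twist":[0,0,0],"hand":60},{"translation":[0,0.148,0.191],"twist":[0,0,0],"hand":60}]'
python3 - <<'E'
from h import *
for n in("scene","top"): cv2.imwrite(f"pics/{n}_f.png",np.mean([robot.read_camera(n).astype(float) for _ in range(3)],0).astype('uint8'))
a=cv2.imread("pics/scene_f.png")[135:185,290:332];b=cv2.imread("pics/top_f.png")[208:244,190:226]
g=lambda i,s:cv2.resize(np.clip(255*(i/110.)**0.6,0,255).astype('uint8'),None,fx=s,fy=s,interpolation=cv2.INTER_CUBIC)
a,b=g(a,10),g(b,10); b=cv2.copyMakeBorder(b,0,a.shape[0]-b.shape[0],0,0,cv2.BORDER_CONSTANT)
cv2.imwrite("pics/crop3.png",np.hstack([a,b]))
a,b=(cv2.imread(f"pics/scene_{s}.png")[240:300,155:212].astype(int) for s in("avg","f"));print("maquette diff",abs(a-b).max(),abs(a-b).mean())
plan([.4,.4,.24],0)
E
```

```text
time: 7.9
tool_pos: [0.3987, 0.4013, 0.2464]
tool_rot: [-1.243, 1.563, 0.239]
contact_force: [0.4, -0.2, -0.7]
opening: 0.055
maquette diff 8 3.0143274853801167
k 90 trans [0.0057 0.0007 0.0008] twist [-0.018  0.002  0.007] deg 1.1
k -90 trans [0.0057 0.0007 0.0008] twist [ 3.124e+00  1.100e-02 -2.000e-03] deg 179.0
t 8.2 tcp [0.4006 0.3991 0.2457] barA [np.float64(-1.0), np.float64(179.0)] tilt 0.43 q [ 0.65   0.418  1.425 -0.004  1.292 -0.831] F [ 0.24  0.62 -0.49] M [ 0.06 -0.   -0.01] open 0.0551
```

View pics/crop3.png

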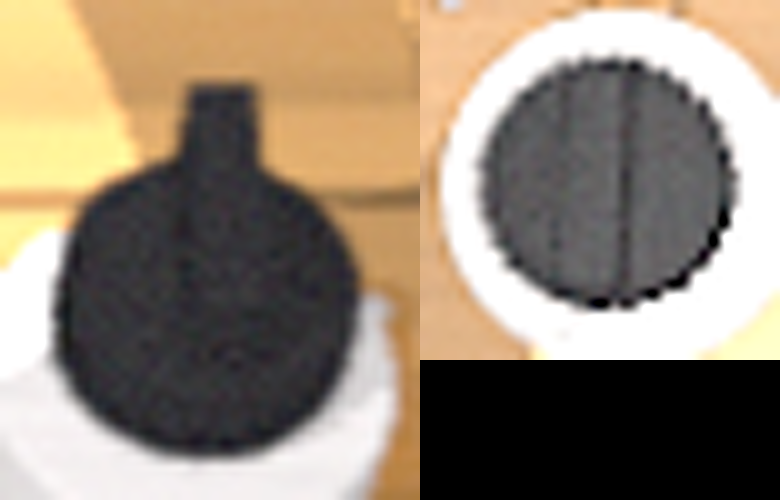

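```bash
python3 - <<'E'
from h import *
u=290+22.2-.45; v=135+8.7-.45
for z in(.132,.134,.144): print(z, np.linalg.norm(onz("scene",u,v,z)[:2]-CAN))
f=lambda x,y:onz("top",190+(x-420)/10-.45,208+y/10-.45,.132)
d=f(628,70)-f(622,290);print("A",np.degrees(np.arctan2(d[1],d[0]))-CY)
robot.hand_in()
E
```

```text
0.132 0.027431050052729864
0.134 0.02576117239052969
0.144 0.01759736167508943
A 2.0923860091533726
the job is handed in; nothing more can be done
```

The lid is screwed home, released, and the job is handed in. The clock read about 8.2 s, well inside the 38 s limit.

**What I did:** I located the canister and bar in both cameras; the bar started at A ≈ 17.5°. I gripped the bar, turned it back to A = 55° and pressed it into the thread start. It sank 8.8 mm and then pushed back with about 3.7 N. I then screwed it forward, sinking with the thread, until the moment rose against the stop at A ≈ −1°, and opened, rose and moved aside.

**Last checks:**
- **Bar angle:** about +2° from the line of the cheeks in the top view. The tool read −1° at the stop, so the two differ by 3°, well within the 12° allowed.
- **Height:** the tool went down 11.6 mm in all, against 12 expected. In the scene view the bar end lies 27 mm from the axis if the bar is at home height, against 30 mm nominal. At the original perched height it would be only 18 mm, so the lid has clearly dropped.
- **Maquette:** unchanged in the picture, with only noise between the first and last views.
- **Arm:** clear of everything.

I did not measure the lid's tilt separately; it looked level in the last pictures.

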